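# Gauge the socket, fit the key post that matches

### The arm

A 6-joint arm with a two-finger parallel gripper is mounted at the origin on the work surface. World frame = base frame: x ahead of the robot, y to its left, z up, the work surface at z = 0. Lengths are in m, angles in degrees, forces in N, time in s.
With the tool pointing down it reaches from about 0.4 to 0.825 m from the base axis. Payload 7 kg.
Tool frame: the origin (TCP) lies midway between the tips of the shut fingers; the grasp point (between the pads) lies 19 mm behind it; z points along the fingers, y is the line along which they close (so a half turn about z gives the same grasp; the last joint's range is limited). The gripper opens to 88 mm and grips with 3 to 60 N. Pads are 19 mm wide; open, the fingers measure 130 mm over their backs; the gripper's body (78 mm by 193 mm) begins 47 mm behind the grasp point.
Start: joints at [82.282, 20.546, 0.682, 0, -70.136, -16.507], TCP at [0.277, 0.616, 0.227] pointing down, gripper open.
Joint ranges: [-176.03, 176.03], [-82.01, 121.73], [-58.28, 71.71], [-173.87, 95.51], [-174.79, -0.11], [-173.66, 173.66]. Speed limits (degrees/s): [136.94, 136.94, 172.46, 180, 180, 180].

### API

Orientations are given as [roll, pitch, yaw] about the fixed x, y, z axes, in that order (R = Rz(yaw) Ry(pitch) Rx(roll)).
In Python, from plant import r gives the robot as it stands. The module is installed in compiled form; this text tells all that it offers.
- The arm moves only by the tool play_rows, never from a script. Its argument "rows" is a list of rows, each an object with "slide": the shift along the tool's x, y, z as a fraction of full scale, a list of three; "delta_rot": the turn, a rotation vector about the tool's x, y, z as a fraction of full scale, a list of three; "fingers": the opening, from -1 (shut) to 1 (fully open). In form: [{"slide": [x, y, z], "delta_rot": [rx, ry, rz], "fingers": fingers}, ...]. A call has 1 to 8 rows; each row shifts and turns the commanded pose from where the row before left it, along the tool's axes as they then stand; what a row does not reach is not made up. Full scale, the value 1, is 0.15 m for a shift and 0.08 rad for a turn. A row lasts 1/8 s, in which the tool goes at most 62.5 mm and 10.7 degrees, less where a joint would pass 70% of its speed; a pose out of reach is approached as far as the arm can. A call with a number of a shift or a turn outside -1 to 1 is refused whole. A call with a gripper value outside its range is refused whole. The fingers move at their own pace and stop on an object; "squeeze" is the grip in N (left out, the last holds). Time passes only in rows, so rows that do not move let the fingers close. It gives the time, the measured TCP pose, the force, the opening and the grip force at its end, in the units of the state.
- r.get_state(): the state, without advancing time (a new reading comes with each control period).
- r.capture(name): name is "side" or "top"; returns a dict with "image" (400x640x3 uint8, blue, green, red), "fx", "fy", "cx", "cy" (pixels), "distortion" ([k1, k2, p1, p2, k3] as OpenCV has them; the pictures are not rectified), "R" (3x3) and "t" (3): a world point X has camera coordinates R X + t. Camera axes: x right, y down, z forward; pixel columns grow to the right and rows downward; lengths in m; the calibration is good to about 2 mm. A picture is of the moment at which its call begins. There is no depth.
- r.close_job(): hands the job in; it is judged then, once.
The state is a dict: "time_s": time; "joints": joint angles; "qd": joint speeds; "joint_torque": joint torques, N m; "tcp_pos": TCP position; "eef_rot": TCP orientation; "contact_force": force on the tool from outside, world axes, zero at the start; "moment": the same for the moment, N m; "gripper_width": finger opening in m; "gripper_force": force on a finger pad.
Only numpy, scipy, OpenCV 4.12 (cv2) and the standard library are available. Lean on these libraries where they do the work, as an engineer would, in place of code of your own. Each camera call takes 0.05 s, during which the arm holds its last target. There are 200 camera calls.

### The job

The steel socket block has a blind bore between its two jaws, and its stop may have been left at any of three depths. Take the depth rod from its stand, touch the bottom of the bore with the tip and let it rest there a moment, then hang the rod back in its stand. Then take from the rack only the one key post that will finish level with the tops of the jaws, stand it upright on the rubber pad and let go, take it again across the flat of its tab, and lower it gently into the bore, tab between the jaws, until it rests on the bottom with its top level with the jaws; leave the other posts and everything else where they are.

Things in the scene. Friction and masses are not known exactly. Their poses are not given: they have to be found in the camera images.
- socket_block: fixed dark-steel block, 56 (x) x 104 (y) x 60 mm high, a vertical round bore in the middle of its deck. On the deck at each y end stands a jaw, 34 (x) x 19 (y) mm, 38 mm high (top 98 mm above the bench), inner faces at y = +-26 mm: gap 52 mm, open to +x and -x. Origin at the centre of its underside, z up
- bore_mouth (a point): centre of the bore's mouth in the plane of the deck, 60 mm above the bench; axes as the block's. The bore is 25 mm across and goes down to a flat hidden stop 25, 35 or 45 mm below the deck (which one varies, not reported). The matching post, resting on the stop, has 38 mm of its length above the deck
- jaw_level (a point): point on the bore's axis at the height of the jaws' tops, 38 mm above the deck, 98 mm above the bench; axes as the block's
- depth_rod: loose depth rod: a steel rod 8 mm across and 95 mm long below a black square handle, 18 x 18 mm and 40 mm high. Origin at the centre of the rod's tip (its bottom end), z up along the rod: handle from z = 95 to 135 mm, flats facing its x and y. 0.07 to 0.12 kg. At the start it hangs in its stand, the handle's underside on the stand's top
- rod_stand: fixed grey plastic block, 56 x 56 mm and 100 mm high, with a vertical 14 mm hole through its middle. Origin at the centre of its underside
- stand_top (a point): centre of the stand hole's mouth, 100 mm above the bench; with the rod hung home the rod's tip is 95 mm below this point
- post_rack: fixed black rack, 60 (x) x 136 (y) x 20 mm, with three round bays 26 mm across, 12 mm deep, at y = -40, 0, 40 mm. Black partitions, 24 (x) x 5 mm, rise to 90 mm above the bench at y = -60, -20, 20, 60 mm: a post can be taken only by the two narrow ends of its tab, which face the rack's +x and -x. Origin at the centre of the underside
- post_short: loose aluminium key post, 63 mm long in all: round shank 22 mm across, 33 mm long, and on top a flat tab 14 mm thick (its x), 44 mm wide (its y), 30 mm high. Origin at the centre of the foot, z up. 0.1 to 0.16 kg. Starts upright in one of the rack's bays (which varies), foot 8 mm above the bench, tab along the rack's x. The posts differ only in length
- post_short_top (a point): centre of the short post's top face, 63 mm above its foot; axes as the post's
- post_medium: loose aluminium key post, 73 mm long in all: round shank 22 mm across, 43 mm long, and on top a flat tab 14 mm thick (its x), 44 mm wide (its y), 30 mm high. Origin at the centre of the foot, z up. 0.1 to 0.16 kg. Starts upright in one of the rack's bays (which varies), foot 8 mm above the bench, tab along the rack's x. The posts differ only in length
- post_medium_top (a point): centre of the medium post's top face, 73 mm above its foot; axes as the post's
- post_long: loose aluminium key post, 83 mm long in all: round shank 22 mm across, 53 mm long, and on top a flat tab 14 mm thick (its x), 44 mm wide (its y), 30 mm high. Origin at the centre of the foot, z up. 0.1 to 0.16 kg. Starts upright in one of the rack's bays (which varies), foot 8 mm above the bench, tab along the rack's x. The posts differ only in length
- post_long_top (a point): centre of the long post's top face, 83 mm above its foot; axes as the post's
- rest_pad: fixed black rubber pad, 100 x 100 x 4 mm, on the bench between robot and block; a place to stand a post while changing grip. Origin at the centre of its underside, its top 4 mm higher
- oil_bottle: loose bystander: small amber bottle, 34 mm across, 62 mm high, standing. Origin at the centre of its underside. Not to be disturbed
- slide_box: loose bystander: white slide box 57 x 87 x 34 mm, lying. Origin at the centre of its underside. Not to be disturbed
- hex_driver: loose bystander: grey-handled driver 150 mm long lying along its x on the bench beyond the block, handle to -x. Origin near its middle, on the underside. Not to be disturbed

How it is judged (in metres and radians):
On the way, in this order (a step that is already met when the one before it is completed fails the run):
1. the rod's tip rests still on the bottom of the bore (horizontal distance between depth_rod and bore_mouth below 0.011 m and linear speed of depth_rod below 0.012 m/s and angle between depth_rod's own z axis and vertical below 0.2 rad and (z of depth_rod in the frame of bore_mouth between -0.0275 and -0.0225 m or z of depth_rod in the frame of bore_mouth between -0.0375 and -0.0325 m or z of depth_rod in the frame of bore_mouth between -0.0475 and -0.0425 m)), for 0.25 s.
2. the rod hangs released in its stand again (horizontal distance between depth_rod and stand_top below 0.012 m and z of depth_rod in the frame of stand_top between -0.1 and -0.09 m and angle between depth_rod's own z axis and vertical below 0.12 rad and contact force between the fingers and depth_rod below 0.1 N), for 0.2 s.
3. one post stands upright and released on the rubber pad (((x of post_short in the frame of rest_pad between -0.05 and 0.05 m and y of post_short in the frame of rest_pad between -0.05 and 0.05 m and z of post_short in the frame of rest_pad between 0 and 0.008 m and angle between post_short's own z axis and vertical below 0.1 rad and linear speed of post_short below 0.02 m/s and contact force between the fingers and post_short below 0.1 N) or (x of post_medium in the frame of rest_pad between -0.05 and 0.05 m and y of post_medium in the frame of rest_pad between -0.05 and 0.05 m and z of post_medium in the frame of rest_pad between 0 and 0.008 m and angle between post_medium's own z axis and vertical below 0.1 rad and linear speed of post_medium below 0.02 m/s and contact force between the fingers and post_medium below 0.1 N) or (x of post_long in the frame of rest_pad between -0.05 and 0.05 m and y of post_long in the frame of rest_pad between -0.05 and 0.05 m and z of post_long in the frame of rest_pad between 0 and 0.008 m and angle between post_long's own z axis and vertical below 0.1 rad and linear speed of post_long below 0.02 m/s and contact force between the fingers and post_long below 0.1 N))), for 0.2 s.
At the end, for the whole second after the job is handed in: a post rests in the bore: top within 3.5 mm of the jaws' level and 7 mm of the bore's axis, upright (0.1 rad), tab from jaw to jaw (0.25 rad); the other posts upright (0.2 rad) within 20 mm of their start; the rod hangs released in its stand, home within 5 mm (all of step 2 and ((horizontal distance between post_short_top and jaw_level below 0.007 m and z of post_short_top in the frame of jaw_level between -0.0035 and 0.0035 m and angle between post_short's own z axis and vertical below 0.1 rad and angle between the y axis of post_short and the y axis of socket_block, either way round below 0.25 rad and linear speed of post_short below 0.01 m/s and distance of each of post_medium, post_long from where it was at the start of the episode below 0.02 m and angle between each of post_medium, post_long's own z axis and vertical below 0.2 rad) or (horizontal distance between post_medium_top and jaw_level below 0.007 m and z of post_medium_top in the frame of jaw_level between -0.0035 and 0.0035 m and angle between post_medium's own z axis and vertical below 0.1 rad and angle between the y axis of post_medium and the y axis of socket_block, either way round below 0.25 rad and linear speed of post_medium below 0.01 m/s and distance of each of post_short, post_long from where it was at the start of the episode below 0.02 m and angle between each of post_short, post_long's own z axis and vertical below 0.2 rad) or (horizontal distance between post_long_top and jaw_level below 0.007 m and z of post_long_top in the frame of jaw_level between -0.0035 and 0.0035 m and angle between post_long's own z axis and vertical below 0.1 rad and angle between the y axis of post_long and the y axis of socket_block, either way round below 0.25 rad and linear speed of post_long below 0.01 m/s and distance of each of post_short, post_medium from where it was at the start of the episode below 0.02 m and angle between each of post_short, post_medium's own z axis and vertical below 0.2 rad))); the robot touches nothing.
It fails at once if two posts taken out of the rack, or a second post disturbed (distance of each of post_short, post_medium from where it was at the start of the episode above 0.025 m or distance of each of post_short, post_long from where it was at the start of the episode above 0.025 m or distance of each of post_medium, post_long from where it was at the start of the episode above 0.025 m).
It fails at once if a post dropped down the bore (faster than 0.4 m/s) ((horizontal distance between post_short and bore_mouth below 0.01 m and z of post_short in the frame of bore_mouth below 0 m and linear speed of post_short above 0.4 m/s) or (horizontal distance between post_medium and bore_mouth below 0.01 m and z of post_medium in the frame of bore_mouth below 0 m and linear speed of post_medium above 0.4 m/s) or (horizontal distance between post_long and bore_mouth below 0.01 m and z of post_long in the frame of bore_mouth below 0 m and linear speed of post_long above 0.4 m/s)).
It fails at once if a bystander (bottle, slide box, driver) moved more than 30 mm (distance of any of oil_bottle, slide_box, hex_driver from where it was at the start of the episode above 0.03 m).
It also fails if it takes over 72 s, if anything falls off the work surface, if the arm or the gripper's body presses on something with over 40 N, if the wrist force passes 120 N, or if a joint passes its speed limit or range.

## Working session

There is one attempt and no reset: what is moved stays moved. The work goes in short steps, Python scripts to look and compute and a tool call to move; the robot and the scene stay as the last step left them, time stands still between calls to the robot, and variables do not carry over. Pictures are saved under pics/ and viewed, at most 10 in all, crops included, and the job is handed in when it is done.

Besides the shell and the picture viewer there is one more tool, called after ">>>" as name(argument=value, ...), one argument or row to a line, values as JSON. play_rows: Moves the arm, as the interface text tells. Shift numbers are shares of 0.15 m and turn numbers shares of 0.08 rad, none past 1 either way. Its arguments: {"type":"object","properties":{"rows":{"type":"array"},"squeeze":{"type":"number"}},"required":["rows"]}

```bash
mkdir -p pics
python3 - <<'E'
from plant import r
import cv2,pickle
for n in("side","top"):
    c=r.capture(n); cv2.imwrite(f"pics/{n}0.png",c["image"]); pickle.dump(c,open(f"{n}0.pkl","wb"))
    print(n,c["fx"],c["cx"],c["cy"],c["distortion"],c["R"],c["t"])
print(r.get_state())
E
```

```text
side 412.5837712054087 319.40272141452914 194.99533556738842 [-0.06419103  0.          0.          0.          0.        ] [[-0.89355655 -0.44894929 -0.00110427]
 [-0.33948337  0.67728886 -0.65271038]
 [ 0.29378178 -0.58285875 -0.75760672]] [0.50536453 0.27080057 0.8970996 ]
top 491.2566863661374 312.3325552714991 206.8037502294001 [0.02900066 0.         0.         0.         0.        ] [[ 2.24924139e-02 -9.99746979e-01 -2.63100478e-04]
 [-9.86681721e-01 -2.21560618e-02 -1.61146795e-01]
 [ 1.61100192e-01  3.88417684e-03 -9.86930414e-01]] [-0.0290114   0.57903742  1.20530462]
{'time_s': 0.1, 'joints': array([ 8.22819683e+01,  2.05848197e+01,  6.39215606e-01, -1.87567939e-02,
       -7.01355927e+01, -1.65085835e+01]), 'qd': array([-0.07283165, -0.04255452,  0.26230412,  0.01212818, -0.04212553,
        0.00477701]), 'joint_torque': array([-7.02230500e-04, -5.84162629e+01,  2.93749666e+01,  7.01552868e+00,
        1.01940637e-02, -3.53304790e-05]), 'tcp_pos': array([0.27680485, 0.61515173, 0.22574298]), 'eef_rot': array([ 1.79917139e+02, -6.16819263e-03, -2.42329968e+01]), 'contact_force': array([ 0.6378983 , -0.94541548, -0.41141767]), 'moment': array([ 0.03626469,  0.01805388, -0.00232263]), 'gripper_force': 0.0, 'gripper_width': 0.0877895619678835}
```

View pics/top0.png

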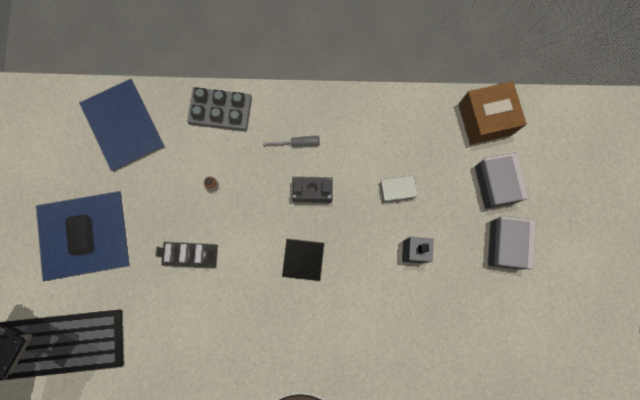

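View pics/side0.png

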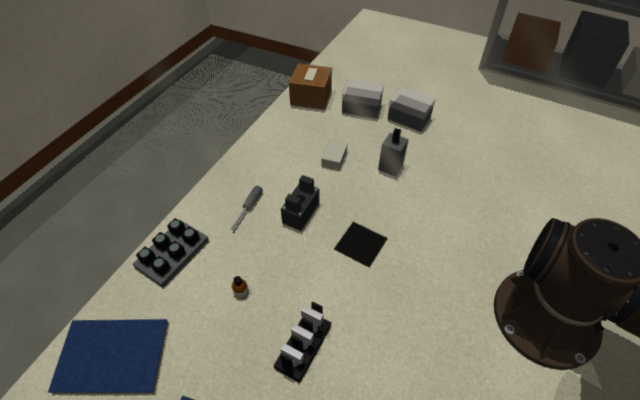

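```bash
cat > h.py <<'E'
import cv2,pickle,numpy as np
def load(n): return pickle.load(open(n+".pkl","rb"))
def K(c): return np.array([[c["fx"],0,c["cx"]],[0,c["fy"],c["cy"]],[0,0,1]])
def ray(c,p):
    u=cv2.undistortPoints(np.array([[p]],float),K(c),np.array(c["distortion"])).ravel()
    R=np.array(c["R"]);return -R.T@np.array(c["t"]),R.T@np.array([u[0],u[1],1])
def onz(c,p,z):
    o,d=ray(c,p);return o+d*(z-o[2])/d[2]
def tri(c1,p1,c2,p2):
    o1,d1=ray(c1,p1);o2,d2=ray(c2,p2)
    s=np.linalg.lstsq(np.c_[d1,-d2],o2-o1,rcond=None)[0]
    a,b=o1+s[0]*d1,o2+s[1]*d2
    return (a+b)/2,np.linalg.norm(a-b)
def proj(c,X):
    return cv2.projectPoints(np.array(X,float).reshape(-1,3),cv2.Rodrigues(np.array(c["R"]))[0],np.array(c["t"]),K(c),np.array(c["distortion"]))[0][:,0]
E
python3 - <<'E'
from h import *
def crop(c,x,y,w,h,s): return cv2.resize(c["image"][y:y+h,x:x+w],None,fx=s,fy=s,interpolation=cv2.INTER_CUBIC)
t=load("top0");s=load("side0")
a=[crop(t,154,230,66,50,6),crop(t,280,165,66,50,6),crop(t,390,225,66,50,6),crop(t,270,230,66,50,6)]
cv2.imwrite("pics/c1.png",np.clip(1.6*np.vstack([np.hstack(a[:2]),np.hstack(a[2:])]),0,255).astype(np.uint8))
b=[crop(s,270,295,66,90,6),crop(s,274,170,66,90,6)]
cv2.imwrite("pics/c2.png",np.clip(1.4*np.hstack(b),0,255).astype(np.uint8))
E
```

```text
(no output)
```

View pics/c1.png

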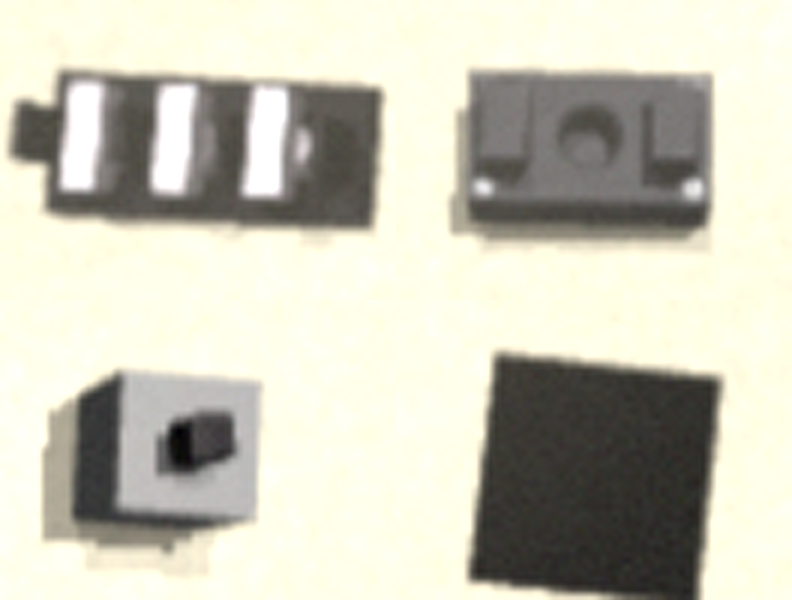

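View pics/c2.png

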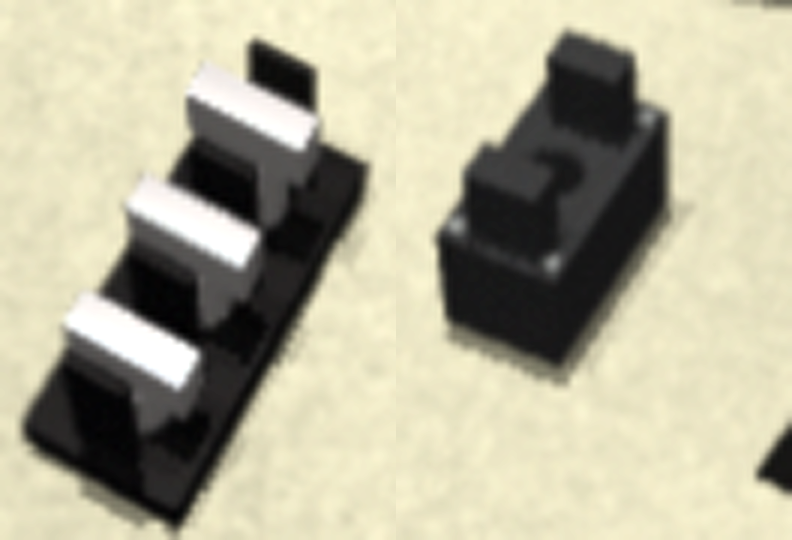

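Run:
```python
from h import *
np.set_printoptions(precision=4,suppress=True)
t=load("top0");s=load("side0")
def P(X,Y,x0,y0,ox,oy): return np.array([(X-ox+.5)/6-.5+x0,(Y-oy+.5)/6-.5+y0])
def show(name,pts,z,*a,c=t):
    w=np.array([onz(c,P(X,Y,*a),z)for X,Y in pts]);print(name,"ctr",w.mean(0),"edges deg",[round(float(np.degrees(np.arctan2(*(w[(i+1)%len(w)]-w[i])[[1,0]]))),1) for i in range(len(w))],"len",[round(float(np.linalg.norm(w[(i+1)%len(w)]-w[i])),4) for i in range(len(w))])
show("deck",[(470,70),(712,73),(710,208),(470,203)],.06,280,165,396,0)
show("bore",[(590,135)],.06,280,165,396,0)
show("marks",[(483,187),(692,187)],.06,280,165,396,0)
show("marks_side",[(457,225),(552,263),(650,118)],.06,274,170,396,0,c=s)
show("stand",[(122,370),(262,380),(257,520),(117,512)],.1,390,225,0,300)
show("handle",[(193,418),(235,410),(238,455),(200,462)],.14,390,225,0,300)
show("pad",[(497,352),(722,378),(698,602),(470,578)],.004,270,230,396,300)
show("rack",[(62,72),(382,90),(372,228),(46,212)],.02,154,230,0,0)
print("bore tri",tri(t,P(590,135,280,165,396,0),s,P(557,170,274,170,396,0)))
def blobs(c,x,y,w,h,th):
    m=np.zeros(c["image"].shape[:2],np.uint8);m[y:y+h,x:x+w]=(c["image"][y:y+h,x:x+w].min(2)>th)*255
    m[c["image"].max(2).astype(int)-c["image"].min(2)>25]=0
    return [cv2.minAreaRect(k) for k in cv2.findContours(m,0,1)[0] if cv2.contourArea(k)>25]
bt=sorted(blobs(t,160,238,50,30,150));bs=sorted(blobs(s,275,300,52,70,140))
print(bt,bs)
```

```text
deck ctr [ 0.6267 -0.0141  0.06  ] edges deg [-89.4, -179.9, 90.1, 1.7] len [0.1028, 0.0582, 0.1012, 0.0574]
bore ctr [ 0.6281 -0.0138  0.06  ] edges deg [0.0] len [0.0]
marks ctr [ 0.6057 -0.0133  0.06  ] edges deg [-88.7, 91.3] len [0.0882, 0.0882]
marks_side ctr [ 0.6207 -0.0011  0.06  ] edges deg [-179.9, -89.9, 63.3] len [0.0448, 0.0886, 0.0993]
stand ctr [ 0.4746 -0.2798  0.1   ] edges deg [-92.8, 176.9, 88.1, -2.6] len [0.0561, 0.0561, 0.0556, 0.057]
handle ctr [ 0.475  -0.2816  0.14  ] edges deg [-77.9, -177.2, 101.7, 8.2] len [0.0166, 0.0174, 0.015, 0.0171]
pad ctr [0.4489 0.0052 0.004 ] edges deg [-95.3, 175.0, 85.3, -5.0] len [0.0985, 0.0968, 0.0984, 0.0979]
rack ctr [0.453  0.2955 0.02  ] edges deg [-92.0, 179.0, 88.4, -2.3] len [0.1371, 0.0587, 0.1384, 0.0596]
bore tri (array([ 0.6269, -0.014 ,  0.0632]), np.float64(0.0012205507447810972))
[((167.0, 252.0), (16.0, 4.0), 90.0), ((182.4504852294922, 252.49505615234375), (4.179156303405762, 15.423076629638672), 5.710593223571777), ((198.13116455078125, 253.05740356445312), (4.979465961456299, 16.3869686126709), 5.19442892074585)] [((290.9139404296875, 350.7640686035156), (22.933330535888672, 6.7547101974487305), 29.357751846313477), ((301.52752685546875, 330.5917663574219), (21.944049835205078, 7.179226398468018), 28.300756454467773), ((311.5000305175781, 311.5), (21.913463592529297, 6.708203315734863), 26.56505012512207)]
```

Run:
```python
from h import *
np.set_printoptions(precision=4,suppress=True)
t=load("top0");s=load("side0")
bt=[(166.8,252.3),(182.4,252.4),(198.0,253.0)]
bs=[(290.9,350.8),(301.5,330.6),(311.5,311.5)]
for a,b in zip(bt,bs): print(*tri(t,a,s,b))
# sub-pixel weighted centroids
def cent(c,x,y,w,h):
    g=c["image"][y:y+h,x:x+w].min(2).astype(float);g=np.clip(g-120,0,60);sat=np.ptp(c["image"][y:y+h,x:x+w].astype(int),axis=2)>25;g[sat]=0
    yy,xx=np.mgrid[y:y+h,x:x+w];return (xx*g).sum()/g.sum(),(yy*g).sum()/g.sum()
ct=[cent(t,int(a[0])-5,243,11,20) for a in bt]
cs=[cent(s,int(b[0])-12,int(b[1])-9,25,19) for b in bs]
for a,b in zip(ct,cs): print(np.array(a),np.array(b),*tri(t,a,s,b))
a=np.radians(-2.2);c=np.array([.453,.2955])
for y in(.04,0,-.04):
    X=c+[-np.sin(a)*y,np.cos(a)*y]
    for z in(.071,.081,.091): print(y,z,proj(t,[*X,z]),proj(s,[*X,z]))
```

```text
[0.4552 0.338  0.0742] 0.002078253605104365
[0.4545 0.2972 0.0841] 0.0008247145929449559
[0.4533 0.257  0.0937] 0.0008407380799026487
[167.0078 251.9012] [291.2482 350.9237] [0.4555 0.3377 0.073 ] 0.0005520971331883074
[182.4969 252.4927] [301.3834 331.1778] [0.4546 0.2975 0.0819] 0.0010512547355431535
[198.0219 253.0736] [311.3233 312.0915] [0.4534 0.2575 0.0917] 0.0010864566182820592
0.04 0.071 [[168.1101 252.279 ]] [[292.4802 350.5178]]
0.04 0.081 [[166.9172 251.9932]] [[292.2046 348.628 ]]
0.04 0.091 [[165.7044 251.7026]] [[291.9236 346.6995]]
0 0.071 [[184.3907 253.248 ]] [[303.0247 332.9127]]
0 0.081 [[183.3332 252.9701]] [[302.8597 330.8978]]
0 0.091 [[182.258  252.6875]] [[302.6915 328.8427]]
-0.04 0.071 [[200.6584 254.2197]] [[313.0316 316.1702]]
-0.04 0.081 [[199.7358 253.9496]] [[312.9659 314.0461]]
-0.04 0.091 [[198.7977 253.675 ]] [[312.899  311.8811]]
```

```bash
cat >> h.py <<'E'
from scipy.spatial.transform import Rotation as Ro
import json
def plan(*wps,start=None,f=1):
    """wps: (x,y,z,yaw,n). prints rows from the measured pose"""
    from plant import r
    s=r.get_state(); p=np.array(s["tcp_pos"]);y=s["eef_rot"][2]
    if start: p,y=np.array(start[:3],float),start[3]
    for w in wps:
        g=np.array(w[:3]);n=w[4];rows=[]
        p0,y0=p.copy(),y
        dy=(w[3]-y0+180)%360-180
        for k in range(1,n+1):
            R=Ro.from_euler("xyz",[180,0,y],degrees=True)
            sl=np.round(R.inv().apply(p0+(g-p0)*k/n-p)/.15,3)
            rz=round(-np.radians(y0+dy*k/n-y)/.08,2)
            p=p+R.apply(sl*.15);y-=np.degrees(rz*.08)
            rows.append({"slide":[float(v)+0. for v in sl],"delta_rot":[0,0,float(rz)+0.],"fingers":f})
        print(json.dumps(rows).replace(" ",""))
def st():
    from plant import r
    s=r.get_state();print(round(s["time_s"],2),*(np.round(s[k],4) for k in("tcp_pos","eef_rot","contact_force","gripper_width","gripper_force")))
E
python3 -c "
from h import *
plan((.45,.30,.24,-60,8),(.475,-.01,.24,-84,7),(.475,-.2816,.23,-84,6),(.475,-.2816,.104,-84,5))"
```

```text
[{"slide":[0.239,0.18,-0.012],"delta_rot":[0,0,0.98],"fingers":1},{"slide":[0.253,0.161,-0.012],"delta_rot":[0,0,0.97],"fingers":1},{"slide":[0.265,0.141,-0.012],"delta_rot":[0,0,0.98],"fingers":1},{"slide":[0.274,0.12,-0.012],"delta_rot":[0,0,0.97],"fingers":1},{"slide":[0.284,0.098,-0.011],"delta_rot":[0,0,0.98],"fingers":1},{"slide":[0.29,0.075,-0.012],"delta_rot":[0,0,0.97],"fingers":1},{"slide":[0.295,0.053,-0.012],"delta_rot":[0,0,0.98],"fingers":1},{"slide":[0.298,0.03,-0.012],"delta_rot":[0,0,0.97],"fingers":1}]
[{"slide":[0.268,0.127,0.0],"delta_rot":[0,0,0.75],"fingers":1},{"slide":[0.274,0.111,0.0],"delta_rot":[0,0,0.75],"fingers":1},{"slide":[0.281,0.094,0.0],"delta_rot":[0,0,0.75],"fingers":1},{"slide":[0.286,0.077,0.0],"delta_rot":[0,0,0.74],"fingers":1},{"slide":[0.29,0.06,0.0],"delta_rot":[0,0,0.75],"fingers":1},{"slide":[0.293,0.043,0.0],"delta_rot":[0,0,0.75],"fingers":1},{"slide":[0.295,0.025,0.0],"delta_rot":[0,0,0.75],"fingers":1}]
[{"slide":[0.3,0.031,0.011],"delta_rot":[0,0,0.0],"fingers":1},{"slide":[0.3,0.032,0.011],"delta_rot":[0,0,0.0],"fingers":1},{"slide":[0.3,0.031,0.011],"delta_rot":[0,0,0.0],"fingers":1},{"slide":[0.301,0.032,0.011],"delta_rot":[0,0,0.0],"fingers":1},{"slide":[0.3,0.031,0.012],"delta_rot":[0,0,0.0],"fingers":1},{"slide":[0.3,0.032,0.011],"delta_rot":[0,0,0.0],"fingers":1}]
[{"slide":[0.0,0.0,0.168],"delta_rot":[0,0,0.0],"fingers":1},{"slide":[0.0,0.0,0.168],"delta_rot":[0,0,0.0],"fingers":1},{"slide":[0.0,0.0,0.168],"delta_rot":[0,0,0.0],"fingers":1},{"slide":[0.0,0.0,0.168],"delta_rot":[0,0,0.0],"fingers":1},{"slide":[0.0,0.0,0.168],"delta_rot":[0,0,0.0],"fingers":1}]
```

>>> play_rows(
  rows=[
    {"slide":[0.24,0.18,-0.012],"delta_rot":[0,0,0.98],"fingers":1},
    {"slide":[0.25,0.16,-0.012],"delta_rot":[0,0,0.97],"fingers":1},
    {"slide":[0.265,0.14,-0.012],"delta_rot":[0,0,0.98],"fingers":1},
    {"slide":[0.275,0.12,-0.012],"delta_rot":[0,0,0.97],"fingers":1},
    {"slide":[0.285,0.1,-0.012],"delta_rot":[0,0,0.98],"fingers":1},
    {"slide":[0.29,0.075,-0.012],"delta_rot":[0,0,0.97],"fingers":1},
    {"slide":[0.295,0.055,-0.012],"delta_rot":[0,0,0.98],"fingers":1},
    {"slide":[0.3,0.03,-0.012],"delta_rot":[0,0,0.97],"fingers":1},
  ],
  squeeze=20,
)

```text
time_s: 1.1
tcp_pos: [0.4504, 0.2985, 0.2408]
eef_rot: [180.0, 0.0, -60.1]
contact_force: [0.7, 0.5, -0.4]
gripper_width: 0.0875
gripper_force: 0.0
```

>>> play_rows(
  rows=[
    {"slide":[0.27,0.125,0],"delta_rot":[0,0,0.75],"fingers":1},
    {"slide":[0.275,0.11,0],"delta_rot":[0,0,0.75],"fingers":1},
    {"slide":[0.28,0.095,0],"delta_rot":[0,0,0.75],"fingers":1},
    {"slide":[0.285,0.075,0],"delta_rot":[0,0,0.75],"fingers":1},
    {"slide":[0.29,0.06,0],"delta_rot":[0,0,0.75],"fingers":1},
    {"slide":[0.295,0.045,0],"delta_rot":[0,0,0.75],"fingers":1},
    {"slide":[0.295,0.025,0],"delta_rot":[0,0,0.75],"fingers":1},
  ],
)

```text
time_s: 1.98
tcp_pos: [0.4751, -0.0117, 0.2409]
eef_rot: [180.0, 0.0, -84.1]
contact_force: [0.7, -0.6, 0.1]
gripper_width: 0.0877
gripper_force: 0.0
```

>>> play_rows(
  rows=[
    {"slide":[0.3,0.03,0.01],"delta_rot":[0,0,0],"fingers":1},
    {"slide":[0.3,0.03,0.01],"delta_rot":[0,0,0],"fingers":1},
    {"slide":[0.3,0.03,0.01],"delta_rot":[0,0,0],"fingers":1},
    {"slide":[0.3,0.03,0.01],"delta_rot":[0,0,0],"fingers":1},
    {"slide":[0.3,0.03,0.01],"delta_rot":[0,0,0],"fingers":1},
    {"slide":[0.2,0.02,0.01],"delta_rot":[0,0,0],"fingers":1},
    {"slide":[0.1,0.01,0.01],"delta_rot":[0,0,0],"fingers":1},
    {"slide":[0,0,0],"delta_rot":[0,0,0],"fingers":1},
  ],
)

```text
time_s: 2.98
tcp_pos: [0.4762, -0.282, 0.2298]
eef_rot: [179.9, 0.0, -84.1]
contact_force: [-0.6, 0.5, -0.2]
gripper_width: 0.0874
gripper_force: 0.0
```

```bash
python3 -c "
from h import *
st();plan((.475,-.2816,.104,-84,6))"
```

```text
2.98 [ 0.4762 -0.282   0.2298] [ 1.799412e+02  2.790000e-02 -8.412540e+01] [-0.5949  0.4974 -0.2398] 0.0874 0.0
[{"slide":[-0.001,0.001,0.14],"delta_rot":[0,0,0.0],"fingers":1},{"slide":[0.0,0.002,0.14],"delta_rot":[0,0,-0.01],"fingers":1},{"slide":[-0.001,0.001,0.139],"delta_rot":[0,0,0.0],"fingers":1},{"slide":[0.0,0.001,0.14],"delta_rot":[0,0,-0.01],"fingers":1},{"slide":[-0.001,0.001,0.14],"delta_rot":[0,0,0.0],"fingers":1},{"slide":[-0.001,0.002,0.14],"delta_rot":[0,0,-0.01],"fingers":1}]
```

>>> play_rows(
  rows=[
    {"slide":[0,0,0.21],"delta_rot":[0,0,0],"fingers":1},
    {"slide":[0,0,0.21],"delta_rot":[0,0,0],"fingers":0},
    {"slide":[0,0.008,0.21],"delta_rot":[0,0,0],"fingers":-0.2},
    {"slide":[0,0,0.21],"delta_rot":[0,0,0],"fingers":-0.2},
    {"slide":[0,0,0],"delta_rot":[0,0,0],"fingers":-1},
    {"slide":[0,0,0],"delta_rot":[0,0,0],"fingers":-1},
    {"slide":[0,0,0],"delta_rot":[0,0,0],"fingers":-1},
    {"slide":[0,0,0],"delta_rot":[0,0,0],"fingers":-1},
  ],
)

```text
time_s: 3.98
tcp_pos: [0.4758, -0.2817, 0.1055]
eef_rot: [-179.9, -0.0, -84.0]
contact_force: [-0.5, 0.1, 0.5]
gripper_width: 0.023
gripper_force: 0.0
```

>>> play_rows(
  rows=[
    {"slide":[0,0,0],"delta_rot":[0,0,0],"fingers":-1},
    {"slide":[0,0,0],"delta_rot":[0,0,0],"fingers":-1},
  ],
)

```text
time_s: 4.22
tcp_pos: [0.4756, -0.2818, 0.1052]
eef_rot: [-180.0, -0.0, -84.0]
contact_force: [-1.5, 3.0, 6.3]
gripper_width: 0.0183
gripper_force: 20.0
```

>>> play_rows(
  rows=[
    {"slide":[0,0,-0.1],"delta_rot":[0,0,0],"fingers":-1},
    {"slide":[0,0,-0.25],"delta_rot":[0,0,0],"fingers":-1},
    {"slide":[0,0,-0.3],"delta_rot":[0,0,0],"fingers":-1},
    {"slide":[0,0,-0.15],"delta_rot":[0,0,0],"fingers":-1},
    {"slide":[0,0,0],"delta_rot":[0,0,0],"fingers":-1},
  ],
)

```text
time_s: 4.85
tcp_pos: [0.4762, -0.2821, 0.227]
eef_rot: [-179.8, -0.1, -84.0]
contact_force: [0.3, -0.6, -2.3]
gripper_width: 0.0175
gripper_force: 20.0
```

```bash
python3 -c "
from h import *
st();plan((.627,-.014,.225,-84,8),f=-1)"
```

```text
4.85 [ 0.4762 -0.2821  0.227 ] [-1.797732e+02 -8.610000e-02 -8.404250e+01] [ 0.3026 -0.5735 -2.3129] 0.0175 19.9998
[{"slide":[-0.209,-0.148,0.002],"delta_rot":[0,0,0.0],"fingers":-1},{"slide":[-0.209,-0.148,0.001],"delta_rot":[0,0,0.0],"fingers":-1},{"slide":[-0.209,-0.148,0.002],"delta_rot":[0,0,0.0],"fingers":-1},{"slide":[-0.21,-0.149,0.002],"delta_rot":[0,0,0.0],"fingers":-1},{"slide":[-0.209,-0.148,0.001],"delta_rot":[0,0,-0.01],"fingers":-1},{"slide":[-0.209,-0.148,0.002],"delta_rot":[0,0,0.0],"fingers":-1},{"slide":[-0.209,-0.148,0.001],"delta_rot":[0,0,0.0],"fingers":-1},{"slide":[-0.209,-0.149,0.002],"delta_rot":[0,0,0.0],"fingers":-1}]
```

>>> play_rows(
  rows=[
    {"slide":[-0.1,-0.07,0],"delta_rot":[0,0,0],"fingers":-1},
    {"slide":[-0.25,-0.18,0],"delta_rot":[0,0,0],"fingers":-1},
    {"slide":[-0.3,-0.21,0],"delta_rot":[0,0,0],"fingers":-1},
    {"slide":[-0.3,-0.215,0],"delta_rot":[0,0,0],"fingers":-1},
    {"slide":[-0.3,-0.215,0],"delta_rot":[0,0,0],"fingers":-1},
    {"slide":[-0.25,-0.18,0],"delta_rot":[0,0,0],"fingers":-1},
    {"slide":[-0.174,-0.117,0],"delta_rot":[0,0,0],"fingers":-1},
    {"slide":[0,0,0],"delta_rot":[0,0,0],"fingers":-1},
  ],
)

```text
time_s: 5.85
tcp_pos: [0.6265, -0.0108, 0.2223]
eef_rot: [179.8, -0.0, -83.9]
contact_force: [-0.5, -0.6, -0.1]
gripper_width: 0.0177
gripper_force: 20.0
```

Run:
```python
from h import *
from plant import r
st()
o=[]
for n,x,y in(("top",265,140),("side",260,120)):
    c=r.capture(n);pickle.dump(c,open(n+"1.pkl","wb"))
    o.append(cv2.resize(c["image"][y:y+100,x:x+80],None,fx=5,fy=5,interpolation=cv2.INTER_CUBIC))
cv2.imwrite("pics/r1.png",np.clip(1.5*np.hstack(o),0,255).astype(np.uint8))
plan((.627,-.014,.15,-84,3),f=-1)
```

```text
5.85 [ 0.6265 -0.0108  0.2223] [ 1.798218e+02 -8.700000e-03 -8.388830e+01] [-0.5194 -0.6104 -0.1425] 0.0177 19.9999
[{"slide":[0.003,-0.003,0.162],"delta_rot":[0,0,0.0],"fingers":-1},{"slide":[0.003,-0.002,0.162],"delta_rot":[0,0,0.0],"fingers":-1},{"slide":[0.003,-0.003,0.162],"delta_rot":[0,0,0.0],"fingers":-1}]
```

View pics/r1.png

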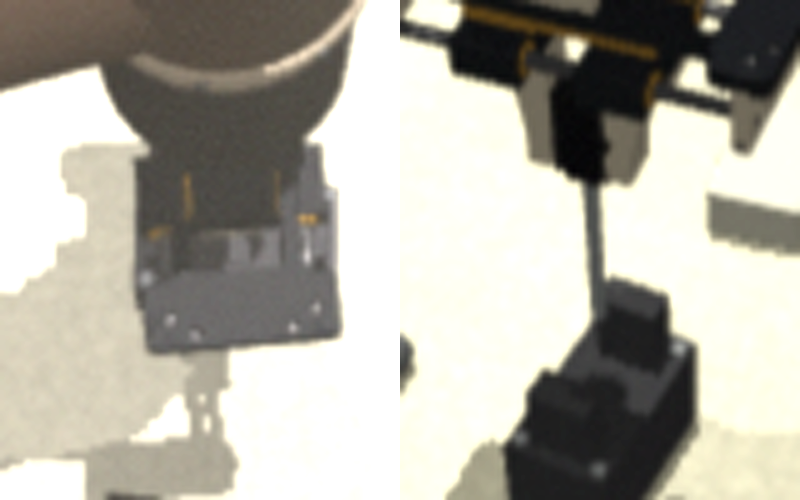

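Run:
```python
from h import *
c=load("side1");print(onz(c,(299.8,183.5),.122),proj(c,[.6265,-.0108,.122]),proj(c,[.6265,-.0108,.2]))
```

```text
[ 0.62359868 -0.01058601  0.122     ] [[298.78471592 183.04310679]] [[297.45448123 159.86529254]]
```

>>> play_rows(
  rows=[
    {"slide":[0.02,0.005,0.1],"delta_rot":[0,0,0],"fingers":-1},
    {"slide":[0,0,0.14],"delta_rot":[0,0,0],"fingers":-1},
    {"slide":[0,0,0.12],"delta_rot":[0,0,0],"fingers":-1},
    {"slide":[0,0,0],"delta_rot":[0,0,0],"fingers":-1},
  ],
)

```text
time_s: 6.45
tcp_pos: [0.6245, -0.0174, 0.1683]
eef_rot: [179.8, -0.0, -84.1]
contact_force: [-0.1, -0.0, -0.9]
gripper_width: 0.0182
gripper_force: 20.0
```

>>> play_rows(
  rows=[
    {"slide":[-0.015,-0.018,0],"delta_rot":[0,0,0],"fingers":-1},
    {"slide":[0,0,0.08],"delta_rot":[0,0,0],"fingers":-1},
    {"slide":[0,0,0.08],"delta_rot":[0,0,0],"fingers":-1},
    {"slide":[0,0,0.03],"delta_rot":[0,0,0],"fingers":-1},
    {"slide":[0,0,0],"delta_rot":[0,0,0],"fingers":-1},
  ],
)

```text
time_s: 7.08
tcp_pos: [0.6281, -0.0141, 0.1414]
eef_rot: [179.9, -0.0, -84.0]
contact_force: [0.8, 0.6, -1.2]
gripper_width: 0.018
gripper_force: 20.0
```

>>> play_rows(
  rows=[
    {"slide":[0,0,0.015],"delta_rot":[0,0,0],"fingers":-1},
    {"slide":[0,0,0.015],"delta_rot":[0,0,0],"fingers":-1},
    {"slide":[0,0,0.015],"delta_rot":[0,0,0],"fingers":-1},
  ],
)

```text
time_s: 7.45
tcp_pos: [0.6285, -0.014, 0.1353]
eef_rot: [-180.0, 0.0, -84.0]
contact_force: [-0.1, -0.0, -1.1]
gripper_width: 0.0175
gripper_force: 20.0
```

>>> play_rows(
  rows=[
    {"slide":[0,0,0.015],"delta_rot":[0,0,0],"fingers":-1},
    {"slide":[0,0,0.015],"delta_rot":[0,0,0],"fingers":-1},
  ],
)

```text
time_s: 7.7
tcp_pos: [0.6284, -0.014, 0.1306]
eef_rot: [-180.0, -0.0, -84.0]
contact_force: [-0.8, 0.4, -0.3]
gripper_width: 0.0178
gripper_force: 20.0
```

>>> play_rows(
  rows=[
    {"slide":[0,0,0.015],"delta_rot":[0,0,0],"fingers":-1},
    {"slide":[0,0,0],"delta_rot":[0,0,0],"fingers":-1},
  ],
)

```text
time_s: 7.95
tcp_pos: [0.6283, -0.014, 0.1282]
eef_rot: [180.0, -0.0, -84.0]
contact_force: [-0.2, -0.1, -0.8]
gripper_width: 0.0181
gripper_force: 20.0
```

>>> play_rows(
  rows=[
    {"slide":[0,0,0.015],"delta_rot":[0,0,0],"fingers":-1},
    {"slide":[0,0,0.01],"delta_rot":[0,0,0],"fingers":-1},
    {"slide":[0,0,0],"delta_rot":[0,0,0],"fingers":-1},
  ],
)

```text
time_s: 8.32
tcp_pos: [0.6285, -0.0141, 0.1252]
eef_rot: [-180.0, -0.0, -84.0]
contact_force: [-1.0, -0.1, 2.2]
gripper_width: 0.0179
gripper_force: 20.0
```

>>> play_rows(
  rows=[
    {"slide":[0,0,0.01],"delta_rot":[0,0,0],"fingers":-1},
    {"slide":[0,0,0],"delta_rot":[0,0,0],"fingers":-1},
  ],
)

```text
time_s: 8.57
tcp_pos: [0.6288, -0.0142, 0.125]
eef_rot: [-179.9, -0.0, -84.0]
contact_force: [-4.3, 0.4, 11.1]
gripper_width: 0.018
gripper_force: 20.0
```

>>> play_rows(
  rows=[
    {"slide":[0,0,0],"delta_rot":[0,0,0],"fingers":-1},
    {"slide":[0,0,0],"delta_rot":[0,0,0],"fingers":-1},
    {"slide":[0,0,0],"delta_rot":[0,0,0],"fingers":-1},
    {"slide":[0,0,0],"delta_rot":[0,0,0],"fingers":-1},
  ],
)

```text
time_s: 9.07
tcp_pos: [0.6288, -0.0142, 0.125]
eef_rot: [-179.9, -0.0, -84.0]
contact_force: [-3.4, 0.7, 12.0]
gripper_width: 0.0178
gripper_force: 20.0
```

>>> play_rows(
  rows=[
    {"slide":[0,0,-0.05],"delta_rot":[0,0,0],"fingers":-1},
    {"slide":[0,0,-0.2],"delta_rot":[0,0,0],"fingers":-1},
    {"slide":[0,0,-0.3],"delta_rot":[0,0,0],"fingers":-1},
    {"slide":[0,0,-0.15],"delta_rot":[0,0,0],"fingers":-1},
    {"slide":[0,0,0],"delta_rot":[0,0,0],"fingers":-1},
  ],
)

```text
time_s: 9.7
tcp_pos: [0.6295, -0.0138, 0.2303]
eef_rot: [-179.8, 0.0, -84.0]
contact_force: [-0.1, 0.7, -0.2]
gripper_width: 0.0178
gripper_force: 20.0
```

```bash
python3 -c "
from h import *
st();plan((.4755,-.2817,.225,-84,8),f=-1)"
```

```text
9.7 [ 0.6295 -0.0138  0.2303] [-1.797691e+02  2.790000e-02 -8.403760e+01] [-0.1075  0.738  -0.2042] 0.0178 19.9984
[{"slide":[0.209,0.151,0.004],"delta_rot":[0,0,0.0],"fingers":-1},{"slide":[0.208,0.151,0.005],"delta_rot":[0,0,0.0],"fingers":-1},{"slide":[0.209,0.15,0.004],"delta_rot":[0,0,0.0],"fingers":-1},{"slide":[0.209,0.151,0.005],"delta_rot":[0,0,0.0],"fingers":-1},{"slide":[0.208,0.151,0.004],"delta_rot":[0,0,-0.01],"fingers":-1},{"slide":[0.209,0.151,0.005],"delta_rot":[0,0,0.0],"fingers":-1},{"slide":[0.209,0.151,0.004],"delta_rot":[0,0,0.0],"fingers":-1},{"slide":[0.208,0.151,0.005],"delta_rot":[0,0,0.0],"fingers":-1}]
```

>>> play_rows(
  rows=[
    {"slide":[0.1,0.07,0],"delta_rot":[0,0,0],"fingers":-1},
    {"slide":[0.25,0.18,0],"delta_rot":[0,0,0],"fingers":-1},
    {"slide":[0.3,0.22,0],"delta_rot":[0,0,0],"fingers":-1},
    {"slide":[0.3,0.22,0],"delta_rot":[0,0,0],"fingers":-1},
    {"slide":[0.3,0.22,0],"delta_rot":[0,0,0],"fingers":-1},
    {"slide":[0.25,0.18,0],"delta_rot":[0,0,0],"fingers":-1},
    {"slide":[0.17,0.117,0],"delta_rot":[0,0,0],"fingers":-1},
    {"slide":[0,0,0.03],"delta_rot":[0,0,0],"fingers":-1},
  ],
)

```text
time_s: 10.7
tcp_pos: [0.472, -0.2838, 0.2226]
eef_rot: [179.9, 0.0, -84.2]
contact_force: [-0.4, -0.0, -1.3]
gripper_width: 0.0177
gripper_force: 20.0
```

>>> play_rows(
  rows=[
    {"slide":[0,0,0],"delta_rot":[0,0,0],"fingers":-1},
    {"slide":[0,0,0],"delta_rot":[0,0,0],"fingers":-1},
  ],
)

```text
time_s: 10.95
tcp_pos: [0.4743, -0.2815, 0.2233]
eef_rot: [180.0, 0.0, -84.0]
contact_force: [0.0, -0.6, -1.3]
gripper_width: 0.018
gripper_force: 20.0
```

```bash
python3 -c "
from h import *
st();plan((.4755,-.2817,.206,-84,1),f=-1)"
```

```text
10.95 [ 0.4743 -0.2815  0.2233] [ 1.799592e+02  1.670000e-02 -8.400200e+01] [ 0.0246 -0.6013 -1.322 ] 0.018 19.9986
[{"slide":[0.002,-0.008,0.115],"delta_rot":[0,0,0.0],"fingers":-1}]
```

>>> play_rows(
  rows=[
    {"slide":[0,-0.005,0.09],"delta_rot":[0,0,0],"fingers":-1},
    {"slide":[0,0,0.06],"delta_rot":[0,0,0],"fingers":-1},
    {"slide":[0,0,0.06],"delta_rot":[0,0,0],"fingers":-1},
    {"slide":[0,0,0.06],"delta_rot":[0,0,0],"fingers":-1},
    {"slide":[0,0,0],"delta_rot":[0,0,0],"fingers":-1},
  ],
)

```text
time_s: 11.58
tcp_pos: [0.4746, -0.2817, 0.1823]
eef_rot: [179.9, 0.0, -84.0]
contact_force: [-1.0, -0.0, -0.2]
gripper_width: 0.0177
gripper_force: 20.0
```

>>> play_rows(
  rows=[
    {"slide":[0,0,0.15],"delta_rot":[0,0,0],"fingers":-1},
    {"slide":[0,0,0.18],"delta_rot":[0,0,0],"fingers":-1},
    {"slide":[0,0,0.15],"delta_rot":[0,0,0],"fingers":-1},
    {"slide":[0,0,0.03],"delta_rot":[0,0,0],"fingers":-1},
    {"slide":[0,0,0.005],"delta_rot":[0,0,0],"fingers":-1},
  ],
)

```text
time_s: 12.2
tcp_pos: [0.4755, -0.2821, 0.1065]
eef_rot: [-180.0, -0.0, -84.0]
contact_force: [0.3, -0.3, -1.0]
gripper_width: 0.018
gripper_force: 20.0
```

>>> play_rows(
  rows=[
    {"slide":[0,0,0.007],"delta_rot":[0,0,0],"fingers":-1},
    {"slide":[0,0,0],"delta_rot":[0,0,0],"fingers":-1},
    {"slide":[0,0,0],"delta_rot":[0,0,0],"fingers":-0.3},
    {"slide":[0,0,0],"delta_rot":[0,0,0],"fingers":-0.1},
    {"slide":[0,0,0],"delta_rot":[0,0,0],"fingers":0.1},
    {"slide":[0,0,0],"delta_rot":[0,0,0],"fingers":0.1},
    {"slide":[0,0,0],"delta_rot":[0,0,0],"fingers":0.3},
    {"slide":[0,0,-0.1],"delta_rot":[0,0,0],"fingers":0.5},
  ],
)

```text
time_s: 13.2
tcp_pos: [0.4742, -0.2817, 0.1194]
eef_rot: [179.9, 0.1, -84.1]
contact_force: [0.5, 0.7, 0.8]
gripper_width: 0.0613
gripper_force: 0.0
```

>>> play_rows(
  rows=[
    {"slide":[0,0,-0.2],"delta_rot":[0,0,0],"fingers":1},
    {"slide":[0,0,-0.3],"delta_rot":[0,0,0],"fingers":1},
    {"slide":[0,0,-0.2],"delta_rot":[0,0,0],"fingers":1},
    {"slide":[0,0,0],"delta_rot":[0,0,0],"fingers":1},
  ],
)

```text
time_s: 13.7
tcp_pos: [0.4766, -0.2825, 0.2289]
eef_rot: [-179.7, -0.1, -84.0]
contact_force: [0.3, 0.1, -0.3]
gripper_width: 0.0874
gripper_force: 0.0
```

```bash
python3 -c "
from h import *
st();plan((.46,0.0,.22,-91.5,7),(.4545,.2965,.18,-91.5,8))"
```

```text
13.7 [ 0.4766 -0.2825  0.2289] [-1.796649e+02 -1.467000e-01 -8.402170e+01] [ 0.2626  0.124  -0.3486] 0.0874 0.0
[{"slide":[-0.269,-0.012,0.009],"delta_rot":[0,0,0.23],"fingers":1},{"slide":[-0.27,-0.008,0.008],"delta_rot":[0,0,0.24],"fingers":1},{"slide":[-0.269,-0.002,0.009],"delta_rot":[0,0,0.23],"fingers":1},{"slide":[-0.27,0.003,0.008],"delta_rot":[0,0,0.23],"fingers":1},{"slide":[-0.269,0.008,0.009],"delta_rot":[0,0,0.24],"fingers":1},{"slide":[-0.269,0.013,0.008],"delta_rot":[0,0,0.23],"fingers":1},{"slide":[-0.269,0.018,0.009],"delta_rot":[0,0,0.23],"fingers":1}]
[{"slide":[-0.247,0.011,0.033],"delta_rot":[0,0,0.0],"fingers":1},{"slide":[-0.247,0.011,0.034],"delta_rot":[0,0,0.0],"fingers":1},{"slide":[-0.247,0.011,0.033],"delta_rot":[0,0,0.0],"fingers":1},{"slide":[-0.247,0.011,0.033],"delta_rot":[0,0,0.0],"fingers":1},{"slide":[-0.246,0.011,0.033],"delta_rot":[0,0,0.0],"fingers":1},{"slide":[-0.247,0.011,0.034],"delta_rot":[0,0,0.0],"fingers":1},{"slide":[-0.247,0.011,0.033],"delta_rot":[0,0,0.0],"fingers":1},{"slide":[-0.247,0.011,0.033],"delta_rot":[0,0,0.0],"fingers":1}]
```

>>> play_rows(
  rows=[
    {"slide":[-0.15,-0.01,0],"delta_rot":[0,0,0.23],"fingers":1},
    {"slide":[-0.27,-0.01,0],"delta_rot":[0,0,0.24],"fingers":1},
    {"slide":[-0.3,0,0],"delta_rot":[0,0,0.23],"fingers":1},
    {"slide":[-0.3,0,0.01],"delta_rot":[0,0,0.23],"fingers":1},
    {"slide":[-0.3,0.01,0.01],"delta_rot":[0,0,0.24],"fingers":1},
    {"slide":[-0.3,0.015,0.01],"delta_rot":[0,0,0.23],"fingers":1},
    {"slide":[-0.27,0.015,0.01],"delta_rot":[0,0,0.23],"fingers":1},
  ],
)

```text
time_s: 14.58
tcp_pos: [0.4591, 0.0028, 0.219]
eef_rot: [-180.0, 0.0, -91.5]
contact_force: [1.1, 0.2, 0.2]
gripper_width: 0.0877
gripper_force: 0.0
```

>>> play_rows(
  rows=[
    {"slide":[-0.3,0.011,0.03],"delta_rot":[0,0,0],"fingers":1},
    {"slide":[-0.3,0.011,0.03],"delta_rot":[0,0,0],"fingers":1},
    {"slide":[-0.3,0.011,0.03],"delta_rot":[0,0,0],"fingers":1},
    {"slide":[-0.3,0.011,0.03],"delta_rot":[0,0,0],"fingers":1},
    {"slide":[-0.3,0.011,0.03],"delta_rot":[0,0,0],"fingers":1},
    {"slide":[-0.25,0.011,0.03],"delta_rot":[0,0,0],"fingers":1},
    {"slide":[-0.16,0.011,0.03],"delta_rot":[0,0,0],"fingers":1},
    {"slide":[0,0,0],"delta_rot":[0,0,0],"fingers":1},
  ],
)

```text
time_s: 15.58
tcp_pos: [0.4552, 0.2889, 0.1867]
eef_rot: [179.9, -0.1, -91.4]
contact_force: [0.3, -0.6, -0.6]
gripper_width: 0.0878
gripper_force: 0.0
```

Run:
```python
from h import *
from plant import r
st()
c=r.capture("top");pickle.dump(c,open("top2.pkl","wb"));d=r.capture("side");pickle.dump(d,open("side2.pkl","wb"))
a=cv2.resize(c["image"][225:275,390:456],None,fx=6,fy=6,interpolation=cv2.INTER_CUBIC)
b=cv2.resize(d["image"][255:395,250:430],None,fx=300/140,fy=300/140,interpolation=cv2.INTER_CUBIC)
cv2.imwrite("pics/r2.png",np.clip(1.5*np.hstack([a,b]),0,255).astype(np.uint8))
plan((.454,.2968,.15,-91.5,2))
```

```text
15.57 [0.4552 0.2889 0.1867] [ 1.799458e+02 -6.670000e-02 -9.143140e+01] [ 0.3364 -0.5887 -0.594 ] 0.0878 0.0
[{"slide":[-0.03,0.005,0.124],"delta_rot":[0,0,0.0],"fingers":1},{"slide":[-0.031,0.006,0.124],"delta_rot":[0,0,0.0],"fingers":1}]
```

View pics/r2.png

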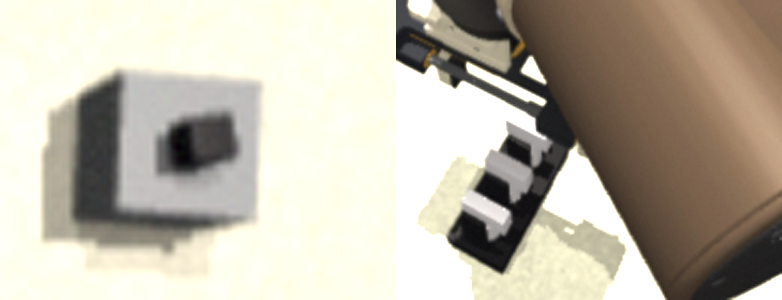

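>>> play_rows(
  rows=[
    {"slide":[-0.045,0.008,0.12],"delta_rot":[0,0,0],"fingers":1},
    {"slide":[0,0,0.12],"delta_rot":[0,0,0],"fingers":1},
    {"slide":[0,0,0],"delta_rot":[0,0,0],"fingers":1},
  ],
)

```text
time_s: 16.05
tcp_pos: [0.4541, 0.2932, 0.1506]
eef_rot: [179.9, -0.1, -91.6]
contact_force: [0.0, -0.9, 0.4]
gripper_width: 0.0874
gripper_force: 0.0
```

```bash
python3 -c "
from h import *
st();plan((.454,.2968,.05,-91.5,1))"
```

```text
16.05 [0.4541 0.2932 0.1506] [ 1.799101e+02 -1.046000e-01 -9.158110e+01] [ 0.034  -0.8694  0.3603] 0.0874 0.0
[{"slide":[-0.024,0.002,0.671],"delta_rot":[0,0,-0.02],"fingers":1}]
```

>>> play_rows(
  rows=[
    {"slide":[-0.024,0,0.1],"delta_rot":[0,0,0],"fingers":1},
    {"slide":[0,0,0.2],"delta_rot":[0,0,0],"fingers":1},
    {"slide":[0,0,0.2],"delta_rot":[0,0,0],"fingers":1},
    {"slide":[0,0,0.17],"delta_rot":[0,0,0],"fingers":0.4},
    {"slide":[0,0,0],"delta_rot":[0,0,0],"fingers":0.2},
    {"slide":[0,0,0],"delta_rot":[0,0,0],"fingers":-1},
    {"slide":[0,0,0],"delta_rot":[0,0,0],"fingers":-1},
    {"slide":[0,0,0],"delta_rot":[0,0,0],"fingers":-1},
  ],
  squeeze=25,
)

```text
time_s: 17.05
tcp_pos: [0.4551, 0.2989, 0.0519]
eef_rot: [-179.9, 0.1, -91.5]
contact_force: [-0.3, -0.1, 2.7]
gripper_width: 0.0441
gripper_force: 25.0
```

>>> play_rows(
  rows=[
    {"slide":[0,0,0],"delta_rot":[0,0,0],"fingers":-1},
  ],
)

```text
time_s: 17.18
tcp_pos: [0.4551, 0.2989, 0.0518]
eef_rot: [-179.9, 0.1, -91.5]
contact_force: [-1.5, -0.2, 6.2]
gripper_width: 0.0438
gripper_force: 25.0
```

>>> play_rows(
  rows=[
    {"slide":[0,0,-0.05],"delta_rot":[0,0,0],"fingers":-1},
    {"slide":[0,0,-0.15],"delta_rot":[0,0,0],"fingers":-1},
    {"slide":[0,0,-0.25],"delta_rot":[0,0,0],"fingers":-1},
    {"slide":[0,0,-0.25],"delta_rot":[0,0,0],"fingers":-1},
    {"slide":[0,0,-0.1],"delta_rot":[0,0,0],"fingers":-1},
    {"slide":[0,0,0],"delta_rot":[0,0,0],"fingers":-1},
  ],
)

```text
time_s: 17.92
tcp_pos: [0.4548, 0.2988, 0.1716]
eef_rot: [-180.0, 0.1, -91.5]
contact_force: [-1.3, -0.7, -2.0]
gripper_width: 0.0441
gripper_force: 25.0
```

```bash
python3 -c "
from h import *
from plant import r
st();cv2.imwrite('pics/r3.png',np.clip(1.5*cv2.resize(r.capture('side')['image'][230:390,230:410],None,fx=3,fy=3),0,255).astype(np.uint8))
plan((.453,.2,.163,-60,7),(.45,.1,.163,-30,7),(.449,.005,.163,.5,7),f=-1)"
```

```text
17.93 [0.4548 0.2988 0.1716] [-1.799526e+02  8.980000e-02 -9.151970e+01] [-1.3359 -0.7359 -2.0343] 0.0441 24.9926
[{"slide":[0.094,-0.001,0.007],"delta_rot":[0,0,-0.98],"fingers":-1},{"slide":[0.093,0.006,0.007],"delta_rot":[0,0,-0.99],"fingers":-1},{"slide":[0.093,0.013,0.007],"delta_rot":[0,0,-0.98],"fingers":-1},{"slide":[0.091,0.021,0.007],"delta_rot":[0,0,-0.98],"fingers":-1},{"slide":[0.089,0.028,0.007],"delta_rot":[0,0,-0.98],"fingers":-1},{"slide":[0.087,0.034,0.007],"delta_rot":[0,0,-0.99],"fingers":-1},{"slide":[0.084,0.042,0.007],"delta_rot":[0,0,-0.98],"fingers":-1}]
[{"slide":[0.081,0.05,0.0],"delta_rot":[0,0,-0.93],"fingers":-1},{"slide":[0.077,0.056,0.0],"delta_rot":[0,0,-0.94],"fingers":-1},{"slide":[0.073,0.062,0.0],"delta_rot":[0,0,-0.93],"fingers":-1},{"slide":[0.068,0.066,0.0],"delta_rot":[0,0,-0.94],"fingers":-1},{"slide":[0.062,0.072,0.0],"delta_rot":[0,0,-0.93],"fingers":-1},{"slide":[0.058,0.076,0.0],"delta_rot":[0,0,-0.94],"fingers":-1},{"slide":[0.051,0.08,0.0],"delta_rot":[0,0,-0.93],"fingers":-1}]
[{"slide":[0.044,0.079,0.0],"delta_rot":[0,0,-0.95],"fingers":-1},{"slide":[0.039,0.082,0.0],"delta_rot":[0,0,-0.95],"fingers":-1},{"slide":[0.032,0.085,0.0],"delta_rot":[0,0,-0.95],"fingers":-1},{"slide":[0.025,0.086,0.0],"delta_rot":[0,0,-0.95],"fingers":-1},{"slide":[0.019,0.089,0.0],"delta_rot":[0,0,-0.96],"fingers":-1},{"slide":[0.012,0.09,0.0],"delta_rot":[0,0,-0.95],"fingers":-1},{"slide":[0.005,0.09,0.0],"delta_rot":[0,0,-0.95],"fingers":-1}]
```

View pics/r3.png

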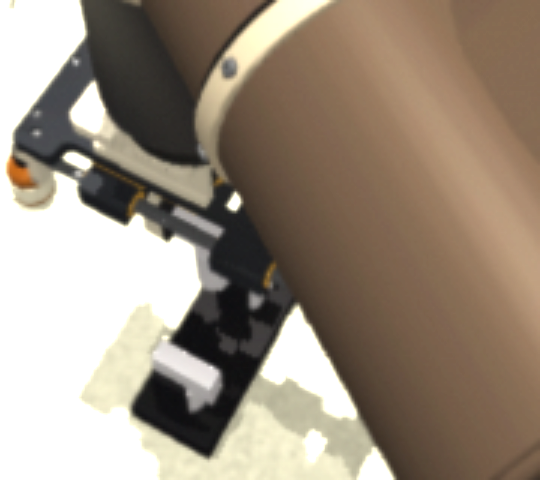

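The post is held between the fingers (crop about (200,230)), and the short one is still in its bay (crop about (185,370)).

>>> play_rows(
  rows=[
    {"slide":[0.095,0,0],"delta_rot":[0,0,-0.98],"fingers":-1},
    {"slide":[0.095,0.005,0],"delta_rot":[0,0,-0.98],"fingers":-1},
    {"slide":[0.095,0.015,0],"delta_rot":[0,0,-0.98],"fingers":-1},
    {"slide":[0.09,0.02,0.01],"delta_rot":[0,0,-0.98],"fingers":-1},
    {"slide":[0.09,0.03,0.01],"delta_rot":[0,0,-0.98],"fingers":-1},
    {"slide":[0.085,0.035,0.01],"delta_rot":[0,0,-0.98],"fingers":-1},
    {"slide":[0.085,0.04,0.01],"delta_rot":[0,0,-0.98],"fingers":-1},
  ],
)

```text
time_s: 18.85
tcp_pos: [0.4521, 0.1985, 0.1629]
eef_rot: [179.8, -0.0, -59.9]
contact_force: [-0.7, 0.7, -0.1]
gripper_width: 0.044
gripper_force: 25.0
```

>>> play_rows(
  rows=[
    {"slide":[0.08,0.05,0],"delta_rot":[0,0,-0.93],"fingers":-1},
    {"slide":[0.075,0.055,0],"delta_rot":[0,0,-0.94],"fingers":-1},
    {"slide":[0.075,0.06,0],"delta_rot":[0,0,-0.93],"fingers":-1},
    {"slide":[0.07,0.065,0],"delta_rot":[0,0,-0.94],"fingers":-1},
    {"slide":[0.06,0.07,0],"delta_rot":[0,0,-0.93],"fingers":-1},
    {"slide":[0.06,0.075,0],"delta_rot":[0,0,-0.94],"fingers":-1},
    {"slide":[0.05,0.08,0],"delta_rot":[0,0,-0.93],"fingers":-1},
  ],
)

```text
time_s: 19.73
tcp_pos: [0.4498, 0.0994, 0.1631]
eef_rot: [179.8, 0.1, -30.0]
contact_force: [-1.2, -0.1, -0.3]
gripper_width: 0.0437
gripper_force: 25.0
```

>>> play_rows(
  rows=[
    {"slide":[0.045,0.08,0],"delta_rot":[0,0,-0.95],"fingers":-1},
    {"slide":[0.04,0.08,0],"delta_rot":[0,0,-0.95],"fingers":-1},
    {"slide":[0.03,0.085,0],"delta_rot":[0,0,-0.95],"fingers":-1},
    {"slide":[0.025,0.085,0],"delta_rot":[0,0,-0.95],"fingers":-1},
    {"slide":[0.02,0.09,0],"delta_rot":[0,0,-0.95],"fingers":-1},
    {"slide":[0.01,0.09,0],"delta_rot":[0,0,-0.95],"fingers":-1},
    {"slide":[0.005,0.09,0],"delta_rot":[0,0,-0.95],"fingers":-1},
    {"slide":[0,0,0],"delta_rot":[0,0,0],"fingers":-1},
  ],
)

```text
time_s: 20.72
tcp_pos: [0.4485, 0.0047, 0.1633]
eef_rot: [179.9, 0.2, 0.3]
contact_force: [-0.2, 0.8, -1.4]
gripper_width: 0.044
gripper_force: 25.0
```

```bash
python3 -c "
from h import *
st();plan((.449,.005,.055,.5,4),f=-1)"
```

```text
20.73 [0.4485 0.0047 0.1633] [1.79944e+02 1.66900e-01 3.05700e-01] [-0.161   0.76   -1.4083] 0.044 24.9921
[{"slide":[0.001,-0.001,0.181],"delta_rot":[0,0,-0.01],"fingers":-1},{"slide":[0.001,0.0,0.18],"delta_rot":[0,0,-0.01],"fingers":-1},{"slide":[0.001,-0.001,0.181],"delta_rot":[0,0,-0.01],"fingers":-1},{"slide":[0.001,0.0,0.18],"delta_rot":[0,0,-0.01],"fingers":-1}]
```

>>> play_rows(
  rows=[
    {"slide":[0,0,0.1],"delta_rot":[0,0,0],"fingers":-1},
    {"slide":[0,0,0.22],"delta_rot":[0,0,0],"fingers":-1},
    {"slide":[0,0,0.22],"delta_rot":[0,0,0],"fingers":-1},
    {"slide":[0,0,0.15],"delta_rot":[0,0,0],"fingers":-1},
    {"slide":[0,0,0.05],"delta_rot":[0,0,0],"fingers":-1},
    {"slide":[0,0,0.01],"delta_rot":[0,0,0],"fingers":-1},
    {"slide":[0,0,0],"delta_rot":[0,0,0],"fingers":-1},
  ],
)

```text
time_s: 21.6
tcp_pos: [0.45, 0.0058, 0.053]
eef_rot: [-180.0, -0.1, 0.4]
contact_force: [0.7, 0.6, -0.8]
gripper_width: 0.0438
gripper_force: 25.0
```

>>> play_rows(
  rows=[
    {"slide":[0,0,0.01],"delta_rot":[0,0,0],"fingers":-1},
    {"slide":[0,0,0],"delta_rot":[0,0,0],"fingers":-1},
  ],
)

```text
time_s: 21.85
tcp_pos: [0.4498, 0.0056, 0.0513]
eef_rot: [-180.0, -0.0, 0.4]
contact_force: [-0.1, 0.6, -1.0]
gripper_width: 0.0439
gripper_force: 25.0
```

>>> play_rows(
  rows=[
    {"slide":[0,0,0.01],"delta_rot":[0,0,0],"fingers":-1},
    {"slide":[0,0,0.007],"delta_rot":[0,0,0],"fingers":-1},
    {"slide":[0,0,0],"delta_rot":[0,0,0],"fingers":-1},
  ],
)

```text
time_s: 22.22
tcp_pos: [0.4495, 0.0055, 0.0483]
eef_rot: [180.0, 0.0, 0.4]
contact_force: [-0.1, -0.1, -0.5]
gripper_width: 0.0437
gripper_force: 25.0
```

>>> play_rows(
  rows=[
    {"slide":[0,0,0.007],"delta_rot":[0,0,0],"fingers":-1},
    {"slide":[0,0,0],"delta_rot":[0,0,0],"fingers":-1},
  ],
)

```text
time_s: 22.48
tcp_pos: [0.4497, 0.0055, 0.0478]
eef_rot: [180.0, -0.0, 0.4]
contact_force: [-2.6, -0.6, 6.1]
gripper_width: 0.0434
gripper_force: 25.0
```

>>> play_rows(
  rows=[
    {"slide":[0,0,0],"delta_rot":[0,0,0],"fingers":0.1},
    {"slide":[0,0,0],"delta_rot":[0,0,0],"fingers":0.3},
    {"slide":[0,0,0],"delta_rot":[0,0,0],"fingers":0.6},
    {"slide":[0,0,0],"delta_rot":[0,0,0],"fingers":1},
    {"slide":[0,0,0],"delta_rot":[0,0,0],"fingers":1},
    {"slide":[0,0,0],"delta_rot":[0,0,0],"fingers":1},
    {"slide":[0,0,0],"delta_rot":[0,0,0],"fingers":1},
  ],
)

```text
time_s: 23.35
tcp_pos: [0.4496, 0.0055, 0.0473]
eef_rot: [180.0, -0.0, 0.4]
contact_force: [-0.5, -0.4, 0.9]
gripper_width: 0.0873
gripper_force: 0.0
```

Run:
```python
from h import *
from plant import r
st()
c=r.capture('side')
cv2.imwrite('pics/r4.png',np.clip(1.5*cv2.resize(c['image'][170:290,290:430],None,fx=4,fy=4,interpolation=cv2.INTER_CUBIC),0,255).astype(np.uint8))
```

```text
23.35 [0.4496 0.0055 0.0473] [ 1.799993e+02 -1.100000e-03  3.908000e-01] [-0.4536 -0.3878  0.9027] 0.0873 0.0
```

View pics/r4.png

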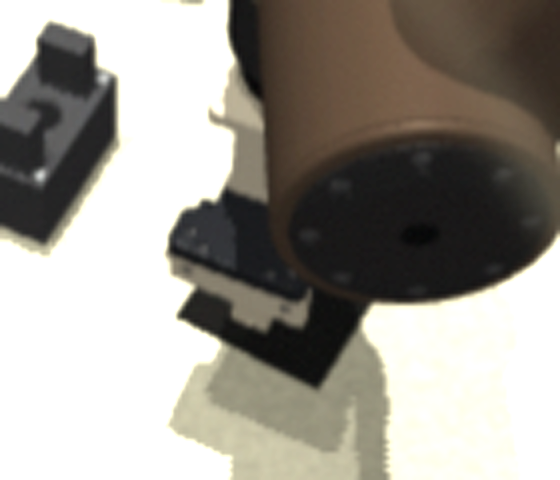

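The arm hides the post (pad at about crop (290,330)), but contact and widths agree. Turn in place now.

>>> play_rows(
  rows=[
    {"slide":[0,0,0],"delta_rot":[0,0,0.98],"fingers":1},
    {"slide":[0,0,0],"delta_rot":[0,0,0.98],"fingers":1},
    {"slide":[0,0,0],"delta_rot":[0,0,0.98],"fingers":1},
    {"slide":[0,0,0],"delta_rot":[0,0,0.98],"fingers":1},
    {"slide":[0,0,0],"delta_rot":[0,0,0.98],"fingers":1},
    {"slide":[0,0,0],"delta_rot":[0,0,0.98],"fingers":1},
    {"slide":[0,0,0],"delta_rot":[0,0,0.98],"fingers":1},
  ],
)

```text
time_s: 24.28
tcp_pos: [0.4496, 0.0055, 0.0473]
eef_rot: [-180.0, -0.0, -31.2]
contact_force: [0.1, 0.0, -0.6]
gripper_width: 0.0877
gripper_force: 0.0
```

>>> play_rows(
  rows=[
    {"slide":[0,0,0],"delta_rot":[0,0,0.98],"fingers":1},
    {"slide":[0,0,0],"delta_rot":[0,0,0.98],"fingers":1},
    {"slide":[0,0,0],"delta_rot":[0,0,0.98],"fingers":1},
    {"slide":[0,0,0],"delta_rot":[0,0,0.98],"fingers":1},
    {"slide":[0,0,0],"delta_rot":[0,0,0.98],"fingers":1},
    {"slide":[0,0,0],"delta_rot":[0,0,0.98],"fingers":1},
    {"slide":[0,0,0],"delta_rot":[0,0,0.98],"fingers":1},
  ],
)

```text
time_s: 25.15
tcp_pos: [0.4495, 0.0055, 0.0473]
eef_rot: [180.0, 0.0, -62.6]
contact_force: [0.3, 0.4, 0.2]
gripper_width: 0.088
gripper_force: 0.0
```

>>> play_rows(
  rows=[
    {"slide":[0,0,0],"delta_rot":[0,0,0.98],"fingers":1},
    {"slide":[0,0,0],"delta_rot":[0,0,0.98],"fingers":1},
    {"slide":[0,0,0],"delta_rot":[0,0,0.98],"fingers":1},
    {"slide":[0,0,0],"delta_rot":[0,0,0.98],"fingers":1},
    {"slide":[0,0,0],"delta_rot":[0,0,0.98],"fingers":1},
    {"slide":[0,0,0],"delta_rot":[0,0,1],"fingers":1},
    {"slide":[0,0,0],"delta_rot":[0,0,0],"fingers":1},
  ],
)

```text
time_s: 26.02
tcp_pos: [0.4495, 0.0055, 0.0473]
eef_rot: [180.0, -0.0, -89.5]
contact_force: [0.6, 0.2, 1.1]
gripper_width: 0.088
gripper_force: 0.0
```

>>> play_rows(
  rows=[
    {"slide":[0,0,-0.01],"delta_rot":[0,0,0],"fingers":0.3},
    {"slide":[0,0,0],"delta_rot":[0,0,0],"fingers":-0.1},
    {"slide":[0,0,0],"delta_rot":[0,0,0],"fingers":-0.4},
    {"slide":[0,0,0],"delta_rot":[0,0,0],"fingers":-0.5},
    {"slide":[0,0,0],"delta_rot":[0,0,0],"fingers":-0.6},
    {"slide":[0,0,0],"delta_rot":[0,0,0],"fingers":-0.65},
    {"slide":[0,0,0],"delta_rot":[0,0,0],"fingers":-0.7},
    {"slide":[0,0,0],"delta_rot":[0,0,0],"fingers":-1},
  ],
  squeeze=20,
)

```text
time_s: 27.02
tcp_pos: [0.4498, 0.0056, 0.0489]
eef_rot: [-180.0, 0.0, -89.5]
contact_force: [-0.7, 1.0, 0.5]
gripper_width: 0.0134
gripper_force: 20.0
```

>>> play_rows(
  rows=[
    {"slide":[0,0,0],"delta_rot":[0,0,0],"fingers":-1},
    {"slide":[0,0,0],"delta_rot":[0,0,0],"fingers":-1},
    {"slide":[0,0,0],"delta_rot":[0,0,0],"fingers":-1},
  ],
)

```text
time_s: 27.4
tcp_pos: [0.4497, 0.0056, 0.0489]
eef_rot: [-180.0, 0.0, -89.5]
contact_force: [0.7, -0.3, 1.4]
gripper_width: 0.014
gripper_force: 20.0
```

>>> play_rows(
  rows=[
    {"slide":[0,0,-0.05],"delta_rot":[0,0,0],"fingers":-1},
    {"slide":[0,0,-0.2],"delta_rot":[0,0,0],"fingers":-1},
    {"slide":[0,0,-0.3],"delta_rot":[0,0,0],"fingers":-1},
    {"slide":[0,0,-0.2],"delta_rot":[0,0,0],"fingers":-1},
    {"slide":[0,0,-0.05],"delta_rot":[0,0,0],"fingers":-1},
    {"slide":[0,0,0],"delta_rot":[0,0,0],"fingers":-1},
  ],
)

```text
time_s: 28.15
tcp_pos: [0.4492, 0.0055, 0.1687]
eef_rot: [-180.0, 0.0, -89.6]
contact_force: [0.1, -0.9, -1.9]
gripper_width: 0.0139
gripper_force: 20.0
```

```bash
python3 -c "
from h import *
st();plan((.6275,-.014,.165,-89.5,1),f=-1)"
```

```text
28.15 [0.4492 0.0055 0.1687] [-1.799952e+02  2.550000e-02 -8.955760e+01] [ 0.0548 -0.8566 -1.8752] 0.0139 19.9998
[{"slide":[0.139,-1.188,0.025],"delta_rot":[0,0,-0.01],"fingers":-1}]
```

>>> play_rows(
  rows=[
    {"slide":[0.01,-0.1,0],"delta_rot":[0,0,0],"fingers":-1},
    {"slide":[0.02,-0.2,0],"delta_rot":[0,0,0],"fingers":-1},
    {"slide":[0.04,-0.3,0],"delta_rot":[0,0,0],"fingers":-1},
    {"slide":[0.04,-0.3,0],"delta_rot":[0,0,0],"fingers":-1},
    {"slide":[0.02,-0.2,0],"delta_rot":[0,0,0],"fingers":-1},
    {"slide":[0.01,-0.088,0],"delta_rot":[0,0,0],"fingers":-1},
    {"slide":[0,0,0],"delta_rot":[0,0,0],"fingers":-1},
    {"slide":[0,0,0],"delta_rot":[0,0,0],"fingers":-1},
  ],
)

```text
time_s: 29.15
tcp_pos: [0.627, -0.014, 0.1683]
eef_rot: [179.9, -0.0, -89.5]
contact_force: [-0.6, -0.2, -1.1]
gripper_width: 0.0142
gripper_force: 20.0
```

Run:
```python
from h import *
from plant import r
st();plan((.6275,-.014,.165,-89.5,1),f=-1)
c=r.capture('side');pickle.dump(c,open('side4.pkl','wb'))
cv2.imwrite('pics/r5.png',np.clip(1.8*cv2.resize(c['image'][150:240,260:360],None,fx=6,fy=6,interpolation=cv2.INTER_CUBIC),0,255).astype(np.uint8))
```

```text
29.15 [ 0.627  -0.014   0.1683] [ 1.799327e+02 -2.700000e-03 -8.953970e+01] [-0.6304 -0.2245 -1.0908] 0.0142 19.9999
[{"slide":[0.0,-0.004,0.022],"delta_rot":[0,0,-0.01],"fingers":-1}]
```

View pics/r5.png

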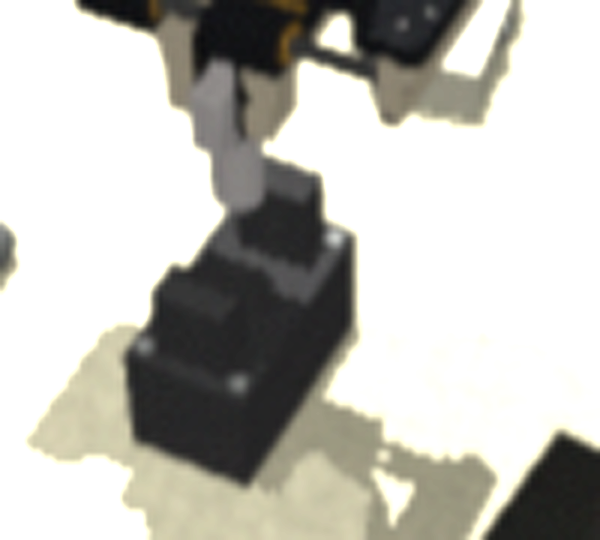

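Run:
```python
from h import *
np.set_printoptions(precision=4,suppress=True)
c=load("side4");P=lambda X,Y:np.array([(X+.5)/6-.5+260,(Y+.5)/6-.5+150])
m=[onz(c,P(*q),.06) for q in((145,346),(239,383),(333,238))]
print("block ctr side",(m[0]+m[2])/2)
# refine marks by intensity centroid
im=c["image"].min(2).astype(float);r=[]
for q in((145,346),(239,383),(333,238)):
    u,v=np.round(P(*q)).astype(int);w=im[v-1:v+2,u-1:u+2]-im[v-2:v+3,u-2:u+3].min();yy,xx=np.mgrid[v-1:v+2,u-1:u+2]
    r.append(onz(c,((xx*w).sum()/w.sum(),(yy*w).sum()/w.sum()),.06))
print("refined",(r[0]+r[2])/2,r)
foot=np.array([.627,-.014,.1234])
g=lambda X:(proj(c,X)[0]-[260,150]+.5)*6-.5
print("expected axis px at foot, foot+20:",g(foot),g(foot+[0,0,.02]))
rim=np.array([foot+[.011*np.cos(a),.011*np.sin(a),0] for a in np.linspace(0,6.28,60)])
q=np.array([g(x) for x in rim]);print("expected rim bbox",q.min(0),q.max(0))
```

```text
block ctr side [ 0.629  -0.0152  0.06  ]
refined [ 0.6292 -0.016   0.06  ] [array([0.6505, 0.0282, 0.06  ]), array([0.6071, 0.0283, 0.06  ]), array([ 0.6079, -0.0601,  0.06  ])]
expected axis px at foot, foot+20: [237.7831 192.7493] [235.8652 158.5858]
expected rim bbox [210.4504 172.7778] [265.1172 213.0264]
```

>>> play_rows(
  rows=[
    {"slide":[0.005,-0.01,0.08],"delta_rot":[0,0,0],"fingers":-1},
    {"slide":[0,0,0.12],"delta_rot":[0,0,0],"fingers":-1},
    {"slide":[0,0,0.12],"delta_rot":[0,0,0],"fingers":-1},
    {"slide":[0,0,0.07],"delta_rot":[0,0,0],"fingers":-1},
    {"slide":[0,0,0],"delta_rot":[0,0,0],"fingers":-1},
    {"slide":[0,0,0],"delta_rot":[0,0,0],"fingers":-1},
  ],
)

```text
time_s: 29.95
tcp_pos: [0.6298, -0.0148, 0.1106]
eef_rot: [-180.0, -0.0, -89.5]
contact_force: [-0.3, 0.4, -1.3]
gripper_width: 0.0139
gripper_force: 20.0
```

```bash
python3 -c "
from h import *
st();plan((.6285,-.0148,.103,-89.5,1),f=-1)"
```

```text
29.95 [ 0.6298 -0.0148  0.1106] [-1.799684e+02 -5.600000e-03 -8.953110e+01] [-0.3078  0.4186 -1.2995] 0.0139 19.9998
[{"slide":[0.0,0.009,0.051],"delta_rot":[0,0,-0.01],"fingers":-1}]
```

>>> play_rows(
  rows=[
    {"slide":[0,0.009,0.01],"delta_rot":[0,0,0],"fingers":-1},
    {"slide":[0,0,0.015],"delta_rot":[0,0,0],"fingers":-1},
    {"slide":[0,0,0.01],"delta_rot":[0,0,0],"fingers":-1},
    {"slide":[0,0,0.01],"delta_rot":[0,0,0],"fingers":-1},
    {"slide":[0,0,0],"delta_rot":[0,0,0],"fingers":-1},
  ],
)

```text
time_s: 30.58
tcp_pos: [0.628, -0.0148, 0.1034]
eef_rot: [180.0, -0.0, -89.5]
contact_force: [0.3, 0.7, -0.8]
gripper_width: 0.0138
gripper_force: 20.0
```

>>> play_rows(
  rows=[
    {"slide":[0,0,0.01],"delta_rot":[0,0,0],"fingers":-1},
    {"slide":[0,0,0.015],"delta_rot":[0,0,0],"fingers":-1},
    {"slide":[0,0,0.015],"delta_rot":[0,0,0],"fingers":-1},
    {"slide":[0,0,0],"delta_rot":[0,0,0],"fingers":-1},
  ],
)

```text
time_s: 31.08
tcp_pos: [0.6279, -0.0148, 0.0972]
eef_rot: [180.0, -0.0, -89.5]
contact_force: [-0.0, -0.3, -0.5]
gripper_width: 0.0138
gripper_force: 20.0
```

>>> play_rows(
  rows=[
    {"slide":[0,0,0.03],"delta_rot":[0,0,0],"fingers":-1},
    {"slide":[0,0,0.03],"delta_rot":[0,0,0],"fingers":-1},
    {"slide":[0,0,0.03],"delta_rot":[0,0,0],"fingers":-1},
    {"slide":[0,0,0],"delta_rot":[0,0,0],"fingers":-1},
  ],
)

```text
time_s: 31.58
tcp_pos: [0.6277, -0.0149, 0.0834]
eef_rot: [179.9, -0.0, -89.5]
contact_force: [0.7, -0.3, -1.8]
gripper_width: 0.0136
gripper_force: 20.0
```

>>> play_rows(
  rows=[
    {"slide":[0,0,0.03],"delta_rot":[0,0,0],"fingers":-1},
    {"slide":[0,0,0.03],"delta_rot":[0,0,0],"fingers":-1},
    {"slide":[0,0,0.01],"delta_rot":[0,0,0],"fingers":-1},
    {"slide":[0,0,0],"delta_rot":[0,0,0],"fingers":-1},
  ],
)

```text
time_s: 32.08
tcp_pos: [0.628, -0.0148, 0.0734]
eef_rot: [180.0, -0.0, -89.5]
contact_force: [0.1, -1.2, -0.9]
gripper_width: 0.0141
gripper_force: 20.0
```

>>> play_rows(
  rows=[
    {"slide":[0,0,0.01],"delta_rot":[0,0,0],"fingers":-1},
    {"slide":[0,0,0.005],"delta_rot":[0,0,0],"fingers":-1},
    {"slide":[0,0,0],"delta_rot":[0,0,0],"fingers":-1},
  ],
)

```text
time_s: 32.45
tcp_pos: [0.628, -0.0148, 0.0713]
eef_rot: [180.0, -0.0, -89.5]
contact_force: [0.9, -0.7, -1.7]
gripper_width: 0.0139
gripper_force: 20.0
```

>>> play_rows(
  rows=[
    {"slide":[0,0,0.008],"delta_rot":[0,0,0],"fingers":-1},
    {"slide":[0,0,0.005],"delta_rot":[0,0,0],"fingers":-1},
    {"slide":[0,0,0],"delta_rot":[0,0,0],"fingers":-1},
  ],
)

```text
time_s: 32.83
tcp_pos: [0.6282, -0.0148, 0.0699]
eef_rot: [-180.0, -0.0, -89.5]
contact_force: [-2.0, -0.9, 4.8]
gripper_width: 0.0139
gripper_force: 20.0
```

>>> play_rows(
  rows=[
    {"slide":[0,0,0],"delta_rot":[0,0,0],"fingers":-0.5},
    {"slide":[0,0,0],"delta_rot":[0,0,0],"fingers":-0.2},
    {"slide":[0,0,0],"delta_rot":[0,0,0],"fingers":0.2},
    {"slide":[0,0,0],"delta_rot":[0,0,0],"fingers":0.2},
    {"slide":[0,0,-0.1],"delta_rot":[0,0,0],"fingers":0.2},
    {"slide":[0,0,-0.25],"delta_rot":[0,0,0],"fingers":0.2},
    {"slide":[0,0,-0.35],"delta_rot":[0,0,0],"fingers":0.2},
    {"slide":[0,0,-0.2],"delta_rot":[0,0,0],"fingers":0.2},
  ],
)

```text
time_s: 33.83
tcp_pos: [0.6292, -0.0148, 0.2087]
eef_rot: [-179.7, 0.0, -89.5]
contact_force: [-0.2, 0.8, -0.8]
gripper_width: 0.0522
gripper_force: 0.0
```

>>> play_rows(
  rows=[
    {"slide":[0.1,0.25,-0.1],"delta_rot":[0,0,0],"fingers":0.2},
    {"slide":[0.2,0.3,0],"delta_rot":[0,0,0],"fingers":0.2},
    {"slide":[0.3,0.25,0],"delta_rot":[0,0,0],"fingers":0.2},
    {"slide":[0.3,0,0],"delta_rot":[0,0,0],"fingers":0.2},
    {"slide":[0.2,0,0],"delta_rot":[0,0,0],"fingers":0.2},
    {"slide":[0,0,0],"delta_rot":[0,0,0],"fingers":0.2},
  ],
)

```text
time_s: 34.58
tcp_pos: [0.5092, -0.1825, 0.2205]
eef_rot: [-179.9, -0.0, -89.7]
contact_force: [-0.7, 0.8, -0.5]
gripper_width: 0.0525
gripper_force: 0.0
```

Run:
```python
from h import *
from plant import r
st()
o=[]
for n,x,y in(("top",276,160),("side",262,155)):
    c=r.capture(n)
    o.append(cv2.resize(c["image"][y:y+80,x:x+80],None,fx=5,fy=5,interpolation=cv2.INTER_CUBIC))
cv2.imwrite("pics/r6.png",np.clip(1.5*np.hstack(o),0,255).astype(np.uint8))
```

```text
34.58 [ 0.5092 -0.1825  0.2205] [-1.799318e+02 -1.700000e-02 -8.968800e+01] [-0.6642  0.8196 -0.4897] 0.0525 0.0
```

View pics/r6.png

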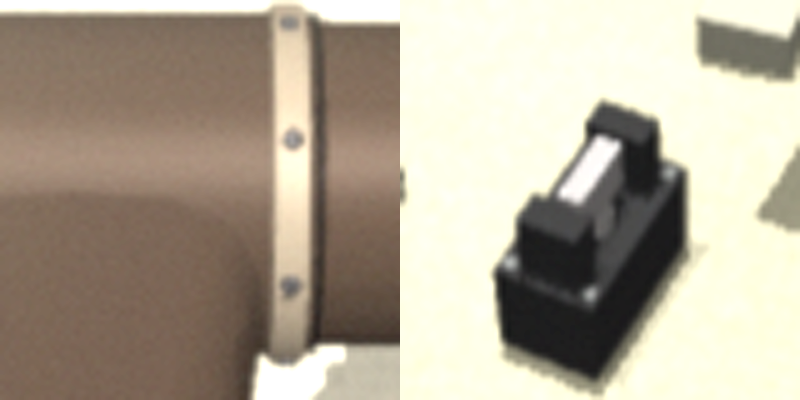

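The side view shows the post in the bore, tab between the jaws at about (590,170) in the crop, with its top level with theirs. The arm is clear and hides the block in the top view.

```bash
python3 -c "
from plant import r
print(r.close_job())"
```

```text
the job is handed in; nothing more can be done
None
```

The job is handed in: the rod touched the stop at 35 mm, so I set the medium post in the bore via the pad, with its top level with the jaws, and the rod hangs back in its stand. The hand-in gave no verdict.

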